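Load the collar cassette and lift it out of its dock

TASK

Slip each of the two loose steel collars over the post of the cassette that its bore matches (wide bore on the thick post, narrow bore on the thin post) and leave them sitting down on the deck. Then pinch the cassette's two side catches together, lift it straight up out of its dock and finish while still holding it there by the pinched catches: level, with both collars aboard, about 10 cm higher than it sat. Leave the hand plane, the glue jar and the board where they are.

Things in the scene. Friction and masses are not known exactly. Their poses are not given: they have to be found in the camera images.
- collar_large_centre (a point): centre (half-way up) of the large steel collar: a loose plain ring lying flat on the bench, outside diameter 42 mm, bore 28 mm, 16 mm high, about 85 g. z axis along the bore. Belongs on the thick post.
- collar_small_centre (a point): centre (half-way up) of the small steel collar: a loose plain ring lying flat on the bench, outside diameter 30 mm, bore 17 mm, 16 mm high, about 55 g. z axis along the bore. Belongs on the thin post.
- post_thick (a point): point on the axis of the cassette's thick post, 8 mm above the deck: where the centre of the large collar lies once it sits on the deck. Upright steel post, 22 mm diameter, 26 mm tall above the deck (top 18 mm above this point), its uppermost 5 mm tapered to 14 mm. Axes as the cassette's.
- post_thin (a point): point on the axis of the cassette's thin post, 8 mm above the deck: where the centre of the small collar lies once it sits on the deck. Upright steel post, 11 mm diameter, 26 mm tall above the deck (top 18 mm above this point), its uppermost 5 mm tapered to 3 mm. Axes as the cassette's.
- cassette_grip (a point): midway between the cassette's two side catches, at the height to pinch (44 mm above the cassette's underside, 54 mm above the bench while docked). Axes as the cassette's: the catches face each other along y, 60 mm over their outer faces at rest, 46 mm when fully pressed. Pressed home they bear on firm stops, so a grip of 20 to 40 N on them carries the cassette.
- cassette: pale wooden carrier, about 270 g empty, seated in the dock at the start. Origin: centre of its underside, 10 mm above the bench while docked; z up. Deck 160 mm in x, 44 mm in y (35 mm at the waist between the catches), its top 30 mm above the underside. Thick post at x = +50 mm, thin post at x = -50 mm. Its hooked catches lock it in the dock until both are pressed.
- dock: dark steel dock fixed to the bench. Origin: centre of its underside. Base 190 mm in x, 100 mm in y, 10 mm thick; the cassette stands on it with 1.5 mm of play, axes along the dock's. Two keepers, 40 mm long in x, overhang the catches' hooks: tops 27.5 mm above the bench, reaching from y = 31.5 to 45 mm on either side. All else on it is below 21 mm.
- catch_left (a joint): travel in m of the black catch at the middle of the cassette's +y side: 0 out (at rest), 0.007 fully pressed inwards; unhooked beyond 0.004. Upright ribbed plate 28 mm wide in x, 5 mm thick, its top 58 mm above the cassette's underside; a 5 mm hook at its foot lies under the dock's keeper. Spring: about 3 N at rest, 8 N fully pressed.
- catch_right (a joint): travel in m of the black catch at the middle of the cassette's -y side: 0 out (at rest), 0.007 fully pressed inwards; unhooked beyond 0.004. Upright ribbed plate 28 mm wide in x, 5 mm thick, its top 58 mm above the cassette's underside; a 5 mm hook at its foot lies under the dock's keeper. Spring: about 3 N at rest, 8 N fully pressed.
- bench_plane: bystander: steel bench plane with dark wooden grips, 240 x 60 mm, 85 mm high, about 1.3 kg, lying on the bench to the far right. Origin: centre of its underside; long axis x.
- glue_jar: bystander: white lidded jar 60 mm in diameter, 85 mm high, standing on the bench to the far left. Origin: centre of its underside.
- board: bystander: plain wooden board 75 x 340 x 22 mm, lying on the bench beyond the dock. Origin: centre of its underside; long axis y.
Mind the look-alikes: they are no part of the job. What is shaped like the part that bears collar_small_centre but pink or turquoise is not meant.

How it is judged:
By the outcome, as a careful person would: the job done as asked, in the order asked, and still so for the second after the job is handed in, while the arm keeps its last pose, push and grip.
It also fails if it takes over 61 s, if anything falls off the work surface, if the arm or the gripper's body presses on something with over 40 N, if the wrist force passes 120 N, or if a joint passes its speed limit or range.

ROBOT

A 7-joint arm with a two-finger parallel gripper is mounted at the origin on the work surface. World frame = base frame: x ahead of the robot, y to its left, z up, the work surface at z = 0. Lengths are in m, angles in rad, forces in N, time in s.
With the tool pointing down it reaches from about 0.4 to 0.875 m from the base axis. Payload 19.3 kg.
Tool frame: the origin (TCP) lies at the very end of the fingers, on their centre line; the grasp point (between the pads) lies 19 mm behind it; z points along the fingers, y is the direction in which the jaws open and shut (so a half turn about z gives the same grasp; the last joint's range is limited). The gripper opens to 85 mm and grips with 20 to 120 N. Pads are 22 mm wide; open, the fingers measure 114 mm over their backs; the gripper's body (76 mm by 85 mm) begins 54 mm behind the grasp point. The pads swing forward as they close: fully open they stand 13 mm farther back than shut.
Start: joints at [1.163, 0.521, -0.036, 1.599, 0.021, 1.021, -0.113], TCP at [0.207, -0.59, 0.231] pointing down, gripper open.
Joint ranges: [-2.91, 2.91], [-0.3, 2.13], [-1.5, 1.42], [0.17, 2.43], [-1.26, 4.41], [0.16, 1.93], [-2.52, 2.52]. Speed limits (rad/s): [1.89, 1.89, 2.39, 2.39, 3.01, 3.01, 3.01].

INTERFACE

Orientations are given as [roll, pitch, yaw] about the fixed x, y, z axes, in that order (R = Rz(yaw) Ry(pitch) Rx(roll)).
In Python, from workcell import bot gives the robot as it stands. The module is installed in compiled form; this text tells all that it offers.
- The arm moves only by the shell command python3 -m inch 'ROWS' [FORCE]. ROWS is JSON, a list of rows, each an object of numbers: "dx", "dy", "dz": the shift along the tool's x, y, z in mm; "rx", "ry", "rz": the turn, a rotation vector about the tool's x, y, z in rad; "hand": the closure, from -1 (fully open) to 1 (shut), so that 0 is half open. In form: [{"dx": .., "dy": .., "dz": .., "rx": .., "ry": .., "rz": .., "hand": ..}, ...]. A call has 1 to 10 rows; each row shifts and turns the commanded pose from where the row before left it, along the tool's axes as they then stand; what a row does not reach is not made up. A row lasts 1/10 s, in which the tool goes at most 50 mm and 8.59 degrees, less where a joint would pass 70% of its speed; a pose out of reach is approached as far as the arm can. A call with a gripper value outside its range is refused whole. The fingers move at their own pace and stop on an object; FORCE is the grip in N (left out, the last holds). Time passes only in rows, so rows that do not move let the fingers close. It gives the time, the measured TCP pose, the force and the opening at its end, in the units of the state.
- bot.observe(): the state, without advancing time (a new reading comes with each control period).
- bot.grab_frame(name): name is "side" or "top"; returns (picture, depth): 400x640x3 uint8, red, green, blue; 400x640 float32, m along the optical axis (not along the pixel's ray), 0 where there is no reading.
- bot.get_calibration(name): a dict with "vertical_fov" (degrees; the focal length in pixels is half the picture's height over the tangent of half this angle, whatever the lens; pixels are square), "cx", "cy" (the principal point, pixels), "origin" and "orientation" of the camera in the world. Camera axes: x right, y down, z forward; pixel columns grow to the right and rows downward; lengths in m; the calibration is good to about 2 mm. A picture is of the moment at which its call begins. get_calibration takes no time and is no camera call.
- bot.job_done(): hands the job in, once; it reports no verdict.
Trained networks look in the newest picture that a camera, given by its name, has taken for a name from the list of things; names that differ only in an ending like _2 or _b are one class to them, and where a whole thing is asked for, a point or a joint stands for the part that bears it (a point fixed in the world has none). Each returns a list of dicts, best first, with "score" (0 to 1); they miss things now and then, are a little off and sometimes report something else, mostly with a low value. They report only what shows in the picture. A call takes as long as a camera call. They do not tell look-alikes from the thing itself.
- bot.trace(camera, target): "region" (400x640 bool, what is visible of it) and "box" ([left, top, right, bottom] in pixels, round what is visible of it).
- bot.tip_of(camera, target): "centre" ([row, column] in pixels: a listed point, or the origin of a listed thing).
The state is a dict: "clock": time; "qpos": joint angles; "qd": joint speeds; "joint_efforts": joint torques, N m; "position": TCP position; "tool_rot": TCP orientation; "force": force on the tool from outside, world axes, zero at the start; "moment": the same for the moment, N m; "grip_width": finger opening in m.
Only numpy, scipy, OpenCV 4.12 (cv2) and the standard library are available. Lean on these libraries where they do the work, as an engineer would, in place of code of your own. Each camera call takes 0.05 s, during which the arm holds its last target.

## Working session

There is one attempt and no reset: what is moved stays moved. The work goes in short steps, Python scripts to look and compute and a shell command to move; the robot and the scene stay as the last step left them, time stands still between calls to the robot, and variables do not carry over. Pictures are saved under pics/ and viewed, and the job is handed in when it is done.

```bash
mkdir -p pics
cat > h.py <<'E'
import numpy as np, cv2
from workcell import bot
from scipy.spatial.transform import Rotation as R
def cal(n):
    c=bot.get_calibration(n); f=200/np.tan(np.radians(c['vertical_fov'])/2)
    return c,f
def Rm(o):
    o=np.array(o,float)
    if o.shape==(3,3): return o
    return R.from_euler('xyz',o).as_matrix() if o.size==3 else R.from_quat(o).as_matrix()
def cloud(n,d):
    c,f=cal(n); v,u=np.mgrid[0:400,0:640]
    p=np.stack([(u-c['cx'])/f*d,(v-c['cy'])/f*d,d],-1)
    return p@Rm(c['orientation']).T+np.array(c['origin'])
def ray(n,row,col,z):
    c,f=cal(n); r=Rm(c['orientation'])@np.array([(col-c['cx'])/f,(row-c['cy'])/f,1]); o=np.array(c['origin'])
    return o+r*(z-o[2])/r[2]
def proj(n,p):
    c,f=cal(n); q=Rm(c['orientation']).T@(np.array(p)-np.array(c['origin'])); return q[1]/q[2]*f+c['cy'],q[0]/q[2]*f+c['cx']
E
python3 - <<'E'
from h import *
np.set_printoptions(precision=4,suppress=True)
print(bot.observe())
for n in ['top','side']:
    print(n,bot.get_calibration(n))
    im,d=bot.grab_frame(n); cv2.imwrite(f'pics/{n}0.png',im[:,:,::-1]); np.save(f'{n}0.npy',d); np.save(f'{n}0i.npy',im)
    for t in ['collar_large_centre','collar_small_centre','post_thick','post_thin','cassette_grip','cassette','dock']:
        print(t,[(np.round(x['centre'],1),round(x['score'],2)) for x in bot.tip_of(n,t)])
E
```

```text
{'clock': 0.0, 'qpos': array([ 1.1628,  0.522 , -0.0363,  1.6   ,  0.0212,  1.0211, -0.1128]), 'qd': array([-0.0022, -0.0005, -0.0005,  0.0014,  0.0009, -0.0001,  0.0001]), 'joint_efforts': array([ -0.0005, -92.7107,   1.9794, -36.9933,   0.0178,   0.0081,
        -0.0001]), 'position': array([ 0.207 , -0.5894,  0.2307]), 'tool_rot': array([-3.1405,  0.0001,  0.3378]), 'force': array([ 0.0355, -0.5152,  0.5472]), 'moment': array([ 0.0101,  0.0512, -0.0083]), 'grip_width': 0.0856486833275626}
top {'vertical_fov': 42.157766864039296, 'cx': 318.750497560826, 'cy': 192.99427311444683, 'origin': array([ 0.4619, -0.0099,  1.275 ]), 'orientation': array([-3.042 ,  0.0019, -1.5837])}
collar_large_centre [(array([226.4, 223. ]), 0.6)]
collar_small_centre [(array([230.9, 427.6]), 0.59), (array([255.7, 427.9]), 0.57), (array([288.8, 430.6]), 0.42)]
post_thick [(array([199.5, 304.3]), 0.63)]
post_thin [(array([240.4, 298. ]), 0.83), (array([220.5, 303.4]), 0.63), (array([159.7, 168.2]), 0.62)]
cassette_grip [(array([220.4, 302. ]), 0.59)]
cassette [(array([223. , 304.4]), 0.79)]
dock [(array([219.1, 300.9]), 0.76)]
side {'vertical_fov': 55.233385537365194, 'cx': 317.670128772208, 'cy': 202.08859047883794, 'origin': array([ 0.3314, -0.8021,  0.5282]), 'orientation': array([-2.081 ,  0.019 , -0.3183])}
collar_large_centre [(array([186.8, 267.8]), 0.63)]
collar_small_centre [(array([311.7, 245.5]), 0.73), (array([299.1, 316.8]), 0.67), (array([309.4, 286.5]), 0.57), (array([206.6, 381.6]), 0.26)]
post_thick [(array([202.1, 313.1]), 0.81)]
post_thin [(array([206.4, 268.9]), 0.94)]
cassette_grip [(array([204.1, 292. ]), 0.73)]
cassette [(array([215.8, 289.3]), 0.68)]
dock [(array([217.4, 290.5]), 0.87)]
```

View pics/top0.png

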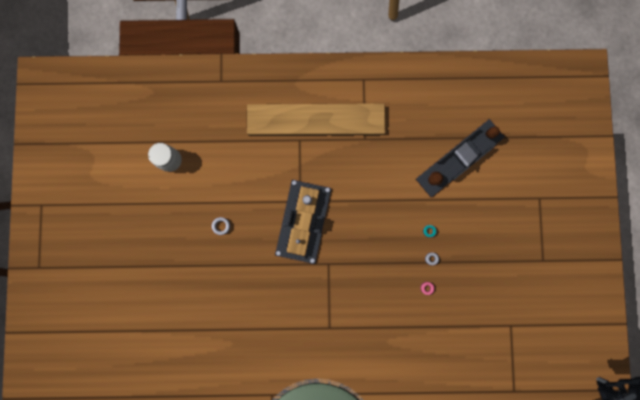

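View pics/side0.png

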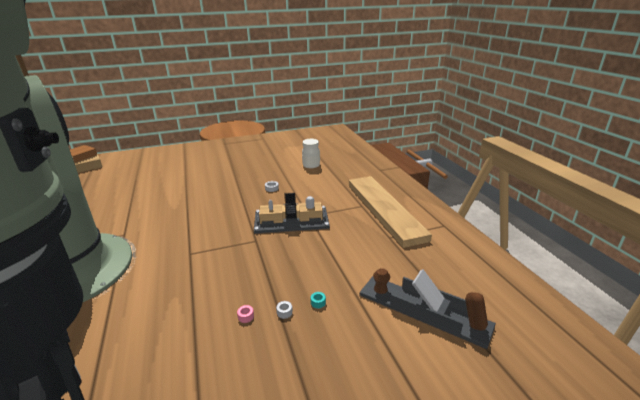

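Run:
```python
import cv2
a=cv2.imread('pics/top0.png')[170:310,190:450]
cv2.imwrite('pics/top0c.png',cv2.resize(a,None,fx=3,fy=3,interpolation=cv2.INTER_CUBIC))
a=cv2.imread('pics/side0.png')[170:330,200:400]
cv2.imwrite('pics/side0c.png',cv2.resize(a,None,fx=3.7,fy=3.7,interpolation=cv2.INTER_CUBIC))
```

```text
(no output)
```

View pics/top0c.png

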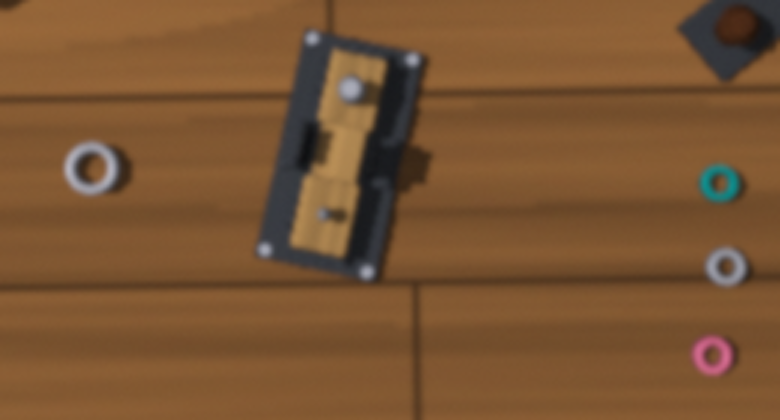

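View pics/side0c.png

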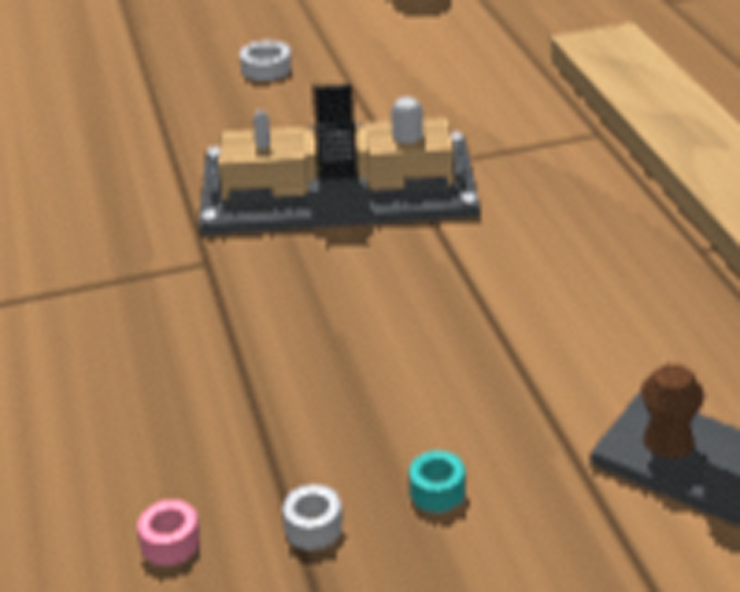

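Top view: the candidates for the small collar are turquoise (431,231), steel (432,259) and pink (427,288). The steel one is meant; in the side view it is at (284,310). The large collar is at top (221,226). In the cassette, the thick post is at the far end (307,200) and the thin post at the near end (299,240). Next I'll measure them.

Run:
```python
from h import *
np.set_printoptions(precision=4,suppress=True)
T=np.load('top0.npy');S=np.load('side0.npy')
P=cloud('top',T); Q=cloud('side',S)
print('bench z', np.median(P[260:320,330:400,2]),np.median(P[300:,100:250,2]),np.median(P[100:180,200:240,2]), 'side',np.median(Q[230:300,190:240,2]),np.median(Q[330:390,250:350,2]))
for n,D,its in [('top',P,dict(L=(226,221),S=(259,432),J=(155,161))),('side',Q,dict(L=(187,272),S=(310,284)))]:
    im=np.load(n+'0i.npy').astype(int)
    for k,(r,c) in its.items():
        w=16
        sub=im[r-w:r+w,c-w:c+w]; pts=D[r-w:r+w,c-w:c+w]
        m=(sub.max(-1)-sub.min(-1)<45)&(sub.min(-1)>90)
        q=pts[m]; print(n,k,m.sum(),'z pct',np.percentile(q[:,2],[10,50,90]))
        if n=='top' :
            rr,cc=np.nonzero(m); (x,y),rad=cv2.minEnclosingCircle(np.stack([cc,rr],-1).astype(np.float32))
            print('  mean px',rr.mean()+r-w,cc.mean()+c-w,'circ',y+r-w,x+c-w,rad, 'world@.014',ray(n,y+r-w,x+c-w,.014), ray(n,rr.mean()+r-w,cc.mean()+c-w,.016))
        else:
            t=q[q[:,2]>np.percentile(q[:,2],90)-.004]; print('  top pts',(t[:,:2].max(0)+t[:,:2].min(0))/2,np.ptp(t[:,:2],axis=0))
for t in [('top','post_thick',199.5,304.3,.048),('top','post_thin',240.4,298,.048),('side','post_thick',202.1,313.1,.048),('side','post_thin',206.4,268.9,.048),('top','cassette_grip',220.4,302,.054),('side','cassette_grip',204.1,292,.054),('top','dock',219.1,300.9,0),('side','dock',217.4,290.5,0),('top','L',226.4,223,.008),('side','L',186.8,267.8,.008),('top','S',255.7,427.9,.008),('side','S',309.4,286.5,.008)]:
    print(t[0],t[1],ray(t[0],*t[2:]))
```

```text
bench z -0.00024001731165990137 0.0005877197139815271 0.00024553649391945154 side -0.0012940995127278532 -0.0009244104253589569
top L 179 z pct [0.0001 0.0147 0.0187]
  mean px 225.56983240223462 219.79329608938548 circ 225.5148515701294 219.88118839263916 9.068158149719238 world@.014 [0.5117 0.232  0.014 ] [0.5115 0.2318 0.016 ]
top S 118 z pct [0.0001 0.0142 0.0176]
  mean px 258.35593220338984 431.5169491525424 circ 258.5 431.5 6.670932292938232 world@.014 [ 0.4257 -0.2788  0.014 ] [ 0.4261 -0.2785  0.016 ]
top J 464 z pct [0.0778 0.085  0.0883]
  mean px 154.47413793103448 159.66594827586206 circ 155.12962913513184 160.15740776062012 13.180645942687988 world@.014 [0.6867 0.3801 0.014 ] [0.688  0.3807 0.016 ]
side L 143 z pct [-0.0003  0.0092  0.0153]
  top pts [ 0.4309 -0.2772] [0.199  1.0499]
side S 240 z pct [0.0004 0.0118 0.0155]
  top pts [ 0.3857 -0.535 ] [0.1086 0.5343]
top post_thick [0.5695 0.0254 0.048 ]
top post_thin [0.473  0.0412 0.048 ]
side post_thick [0.5803 0.0199 0.048 ]
side post_thin [0.4683 0.0373 0.048 ]
top cassette_grip [0.5197 0.0311 0.054 ]
side cassette_grip [0.524  0.0182 0.054 ]
top dock [0.5255 0.0356 0.    ]
side dock [0.5238 0.0437 0.    ]
top L [0.5097 0.2255 0.008 ]
side L [0.5012 0.2258 0.008 ]
top S [ 0.4324 -0.2716  0.008 ]
side S [ 0.4307 -0.2841  0.008 ]
```

Run:
```python
from h import *
np.set_printoptions(precision=4,suppress=True)
for n,(r0,r1,c0,c1) in [('top',(175,270,270,340)),('side',(190,240,245,340))]:
    im=np.load(n+'0i.npy').astype(int)[r0:r1,c0:c1]; D=cloud(n,np.load(n+'0.npy'))[r0:r1,c0:c1]
    m=((im.max(-1)-im.min(-1)<50)&(im[...,2]>95)).astype(np.uint8)
    N,l,s,ce=cv2.connectedComponentsWithStats(m)
    for i in range(1,N):
        c,r=ce[i]
        if s[i,4]>3: print(n,'px',r+r0,c+c0,s[i],'dep',np.median(D[l==i],0),'@.020',ray(n,r+r0,c+c0,.020)[:2],'@.066',ray(n,r+r0,c+c0,.066)[:2])
    # high points
    z=D[...,2]
    for lo,hi in [(.055,.075),(.035,.045)]:
        k=(z>lo)&(z<hi); print(lo,k.sum(),'cloud mean',D[k].mean(0))
# projections of collars to side
for p in [(.5117,.232,.016),(.426,-.2787,.016)]: print(proj('side',p))
im=np.load('side0i.npy')
for (r,c) in [(187,272),(310,284)]:
    a=im[r-16:r+16,c-16:c+16].astype(int); m=(a.max(-1)-a.min(-1)<45)&(a.min(-1)>90); rr,cc=np.nonzero(m); print(rr.min()+r-16,rr.max()+r-16,cc.min()+c-16,cc.max()+c-16)
```

```text
top px 182.25 293.75 [22  5  5  5 20] dep [0.6156 0.0514 0.0116] @.020 [0.6144 0.0515] @.066 [0.6089 0.0492]
top px 189.21052631578948 327.0 [55 12  5  5 19] dep [ 0.5976 -0.0294  0.0108] @.020 [ 0.5963 -0.0293] @.066 [ 0.5914 -0.0285]
top px 199.0983606557377 306.1475409836066 [32 20  9  9 61] dep [0.5692 0.0209 0.0644] @.020 [0.5729 0.0217] @.066 [0.5688 0.0206]
top px 241.0 297.0 [26 65  3  3  9] dep [0.4715 0.0428 0.0652] @.020 [0.4718 0.0448] @.066 [0.4715 0.0428]
top px 252.9090909090909 277.90909090909093 [ 6 76  5  5 22] dep [0.4437 0.0914 0.012 ] @.020 [0.4439 0.0909] @.066 [0.4446 0.0872]
top px 260.0909090909091 311.9090909090909 [40 83  5  5 22] dep [0.4257 0.0093 0.0112] @.020 [0.4258 0.0094] @.066 [0.4271 0.0087]
0.055 141 cloud mean [0.5382 0.0275 0.0651]
0.035 1050 cloud mean [0.5184 0.0319 0.0399]
side px 190.1818181818182 270.90909090909093 [22  0  9  2 11] dep [0.5068 0.2102 0.0025] @.020 [0.5014 0.1775] @.066 [0.486  0.0888]
side px 201.98913043478262 309.47826086956525 [61  6  8 13 92] dep [0.5677 0.0096 0.0545] @.020 [0.5857 0.0718] @.066 [ 0.5627 -0.0073]
side 
[... 444 characters left out ...]
26 0.0161 0.0101] @.020 [0.6052 0.0002] @.066 [ 0.5804 -0.0724]
side px 222.66666666666666 326.1666666666667 [79 31  5  4 18] dep [ 0.5982 -0.0279  0.0098] @.020 [ 0.5936 -0.043 ] @.066 [ 0.5699 -0.1117]
side px 226.96428571428572 256.17857142857144 [ 9 33  7  7 28] dep [0.4275 0.0102 0.0092] @.020 [ 0.4258 -0.003 ] @.066 [ 0.4172 -0.0753]
side px 228.0 268.0 [20 38  7  1  7] dep [ 0.4544 -0.0001  0.0093] @.020 [ 0.4522 -0.0175] @.066 [ 0.4413 -0.0885]
0.055 170 cloud mean [0.528  0.0227 0.0615]
0.035 497 cloud mean [0.5167 0.0232 0.0388]
(np.float64(183.0226586157559), np.float64(270.559082174945))
(np.float64(304.8228229268859), np.float64(283.097248006527))
181 202 265 278
301 317 276 292
```

Two-camera checks agree: large collar (0.512, 0.232), small collar (0.426, -0.279), thick post (0.569, 0.021), thin post (0.4715, 0.043). The posts are 99.8 mm apart (100 expected) and the cassette yaw is about -0.224. Next I'll move above the small collar.

```bash
cat > d.py <<'E'
from h import *
import sys
np.set_printoptions(precision=4,suppress=True)
def delta(x,y,z,yaw=-.2245):
    s=bot.observe(); M=Rm(s['tool_rot']); d=M.T@(np.array([x,y,z])-s['position'])*1000
    rv=R.from_matrix(M.T@R.from_euler('xyz',[np.pi,0,yaw]).as_matrix()).as_rotvec()
    print('t',s['clock'],'pos',s['position'],'rot',s['tool_rot'],'F',s['force'],'w',s['grip_width'],'q',s['qpos']); print('tool d mm',d,'rotvec',rv)
if __name__=='__main__': delta(*map(float,sys.argv[1:]))
E
python3 d.py .426 -.279 .08
```

```text
t 0.8 pos [ 0.2071 -0.5897  0.2313] rot [-3.1416  0.      0.3377] F [-1.0211  0.8289 -0.3911] w 0.08571809847188351 q [ 1.1628  0.5214 -0.0363  1.5995  0.0212  1.0211 -0.1128]
tool d mm [ 309.4957 -220.5896  151.296 ] rotvec [-0.      0.      0.5622]
```

```bash
python3 -m inch '[{"dx":31,"dy":-22,"dz":5},{"dx":31,"dy":-22,"dz":5},{"dx":31,"dy":-22,"dz":10},{"dx":31,"dy":-22,"dz":15},{"dx":31,"dy":-22,"dz":15},{"dx":31,"dy":-22,"dz":15},{"dx":31,"dy":-22,"dz":15},{"dx":31,"dy":-22,"dz":15},{"dx":31,"dy":-22,"dz":15},{"dx":31,"dy":-22,"dz":15}]' && python3 -m inch '[{"rz":0.14},{"rz":0.14},{"rz":0.14},{"rz":0.142},{},{}]' && python3 d.py .426 -.279 .003
```

```text
schema error: expected keys dx, dy, dz, rx, ry, rz, hand
```

```bash
python3 -m inch '[{"dx":31,"dy":-22,"dz":5,"rx":0,"ry":0,"rz":0,"hand":-1},{"dx":31,"dy":-22,"dz":5,"rx":0,"ry":0,"rz":0,"hand":-1},{"dx":31,"dy":-22,"dz":10,"rx":0,"ry":0,"rz":0,"hand":-1},{"dx":31,"dy":-22,"dz":15,"rx":0,"ry":0,"rz":0,"hand":-1},{"dx":31,"dy":-22,"dz":15,"rx":0,"ry":0,"rz":0,"hand":-1},{"dx":31,"dy":-22,"dz":15,"rx":0,"ry":0,"rz":0,"hand":-1},{"dx":31,"dy":-22,"dz":15,"rx":0,"ry":0,"rz":0,"hand":-1},{"dx":31,"dy":-22,"dz":15,"rx":0,"ry":0,"rz":0,"hand":-1},{"dx":31,"dy":-22,"dz":15,"rx":0,"ry":0,"rz":0,"hand":-1},{"dx":31,"dy":-22,"dz":15,"rx":0,"ry":0,"rz":0,"hand":-1}]' && python3 -m inch '[{"dx":0,"dy":0,"dz":0,"rx":0,"ry":0,"rz":0.14,"hand":-1},{"dx":0,"dy":0,"dz":0,"rx":0,"ry":0,"rz":0.14,"hand":-1},{"dx":0,"dy":0,"dz":0,"rx":0,"ry":0,"rz":0.14,"hand":-1},{"dx":0,"dy":0,"dz":0,"rx":0,"ry":0,"rz":0.14,"hand":-1},{"dx":0,"dy":0,"dz":0,"rx":0,"ry":0,"rz":0,"hand":-1},{"dx":0,"dy":0,"dz":0,"rx":0,"ry":0,"rz":0,"hand":-1}]' ; python3 d.py .426 -.279 .003
```

```text
clock: 1.8
position: [0.4275, -0.2782, 0.1059]
tool_rot: [3.141, -0.0, 0.338]
force: [-0.1, -0.7, -0.1]
grip_width: 0.0854
clock: 2.4
position: [0.4268, -0.2793, 0.1063]
tool_rot: [3.141, -0.0, -0.218]
force: [-0.1, 0.7, -0.4]
grip_width: 0.0855
t 2.4 pos [ 0.4268 -0.2793  0.1063] rot [ 3.1414 -0.0001 -0.2176] F [-0.141   0.7054 -0.4199] w 0.08547589133781591 q [ 0.4157  0.5264  0.063   2.0086 -0.0551  0.608  -1.2729]
tool d mm [ -0.8915  -0.1049 103.3335] rotvec [ 0.0002 -0.0001  0.0069]
```

```bash
python3 -m inch '[{"dx":-1,"dy":0,"dz":15,"rx":0,"ry":0,"rz":0.007,"hand":-1},{"dx":0,"dy":0,"dz":25,"rx":0,"ry":0,"rz":0,"hand":-1},{"dx":0,"dy":0,"dz":25,"rx":0,"ry":0,"rz":0,"hand":-1},{"dx":0,"dy":0,"dz":5,"rx":0,"ry":0,"rz":0,"hand":-0.3},{"dx":0,"dy":0,"dz":0,"rx":0,"ry":0,"rz":0,"hand":-0.3},{"dx":0,"dy":0,"dz":0,"rx":0,"ry":0,"rz":0,"hand":-0.3}]' 30
cat > look.py <<'E'
from h import *
import sys
n,name,r0,r1,c0,c1=sys.argv[1:3]+[int(x) for x in sys.argv[3:]]
im,d=bot.grab_frame(n); np.save('last_%s.npy'%n,d); np.save('lasti_%s.npy'%n,im)
a=im[r0:r1,c0:c1,::-1]; f=min(780/a.shape[1],580/a.shape[0])
cv2.imwrite('pics/%s.png'%name,cv2.resize(a,None,fx=f,fy=f,interpolation=cv2.INTER_CUBIC))
E
python3 look.py side s1 200 360 180 400
```

```text
clock: 3.0
position: [0.4261, -0.2795, 0.0372]
tool_rot: [3.141, -0.001, -0.228]
force: [-0.0, -0.1, -1.0]
grip_width: 0.0556
```

View pics/s1.png

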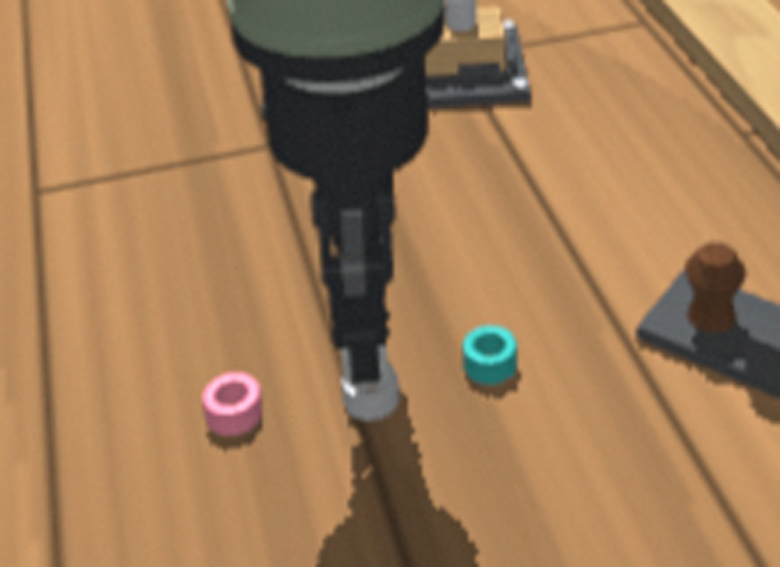

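The front finger stands in front of the steel collar (crop 370,385) and clear of the pink and turquoise ones. I'll go down and grip.

```bash
python3 -m inch '[{"dx":0,"dy":0,"dz":15,"rx":0,"ry":0,"rz":0,"hand":-0.3},{"dx":0,"dy":0,"dz":12,"rx":0,"ry":0,"rz":0,"hand":-0.3},{"dx":0,"dy":0,"dz":6,"rx":0,"ry":0,"rz":0,"hand":-0.3},{"dx":0,"dy":0,"dz":0,"rx":0,"ry":0,"rz":0,"hand":-0.3}]' 30;  python3 -m inch '[{"dx":0,"dy":0,"dz":0,"rx":0,"ry":0,"rz":0,"hand":1},{"dx":0,"dy":0,"dz":0,"rx":0,"ry":0,"rz":0,"hand":1},{"dx":0,"dy":0,"dz":0,"rx":0,"ry":0,"rz":0,"hand":1},{"dx":0,"dy":0,"dz":0,"rx":0,"ry":0,"rz":0,"hand":1},{"dx":0,"dy":0,"dz":0,"rx":0,"ry":0,"rz":0,"hand":1}]' 30; python3 d.py .426 -.279 .003
```

```text
clock: 3.45
position: [0.4254, -0.279, 0.0028]
tool_rot: [-3.141, 0.001, -0.229]
force: [0.1, -0.3, 0.5]
grip_width: 0.0556
clock: 3.95
position: [0.4259, -0.2793, 0.0039]
tool_rot: [3.141, -0.001, -0.229]
force: [-1.1, 0.9, 6.5]
grip_width: 0.0289
t 3.95 pos [ 0.4259 -0.2793  0.0039] rot [ 3.1414 -0.0006 -0.2292] F [-1.1297  0.8892  6.5357] w 0.02892936338153759 q [ 0.4346  0.7143  0.0397  2.0422 -0.0692  0.3856 -1.2713]
tool d mm [ 0.0175 -0.2987  0.9164] rotvec [ 0.0002 -0.0006 -0.0047]
```

```bash
python3 -m inch '[{"dx":0,"dy":0,"dz":-10,"rx":0,"ry":0,"rz":0,"hand":1},{"dx":0,"dy":0,"dz":-25,"rx":0,"ry":0,"rz":0,"hand":1},{"dx":0,"dy":0,"dz":-30,"rx":0,"ry":0,"rz":0,"hand":1},{"dx":0,"dy":0,"dz":-30,"rx":0,"ry":0,"rz":0,"hand":1},{"dx":0,"dy":0,"dz":-25,"rx":0,"ry":0,"rz":0,"hand":1},{"dx":0,"dy":0,"dz":0,"rx":0,"ry":0,"rz":0,"hand":1}]' 30; python3 look.py side s2 180 340 180 400;python3 d.py .4715 .0425 .11
```

```text
clock: 4.55
position: [0.427, -0.28, 0.127]
tool_rot: [3.14, -0.005, -0.23]
force: [1.2, -0.6, -1.7]
grip_width: 0.0287
t 4.6 pos [ 0.4265 -0.2795  0.1254] rot [ 3.1409 -0.0034 -0.2292] F [ 0.965  -0.2672 -1.0283] w 0.028959273263453614 q [ 0.41    0.4931  0.0714  2.0005 -0.0563  0.6464 -1.2823]
tool d mm [ -29.4227 -323.8551   15.0357] rotvec [ 0.0007 -0.0034 -0.0047]
```

View pics/s2.png

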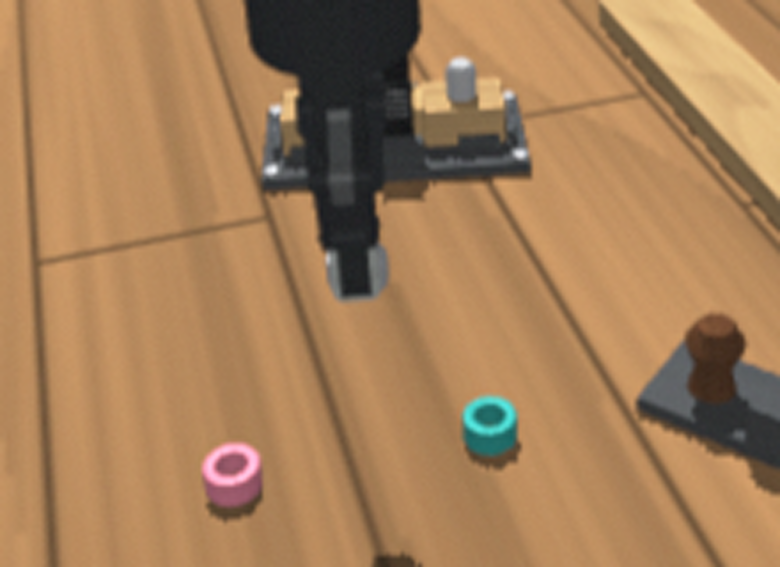

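The small collar is held and centred in the fingers (crop 357,272). I'll carry it to above the thin post.

```bash
python3 -m inch '[{"dx":-3,"dy":-18,"dz":0,"rx":0,"ry":0,"rz":0,"hand":1},{"dx":-3,"dy":-34,"dz":0,"rx":0,"ry":0,"rz":0,"hand":1},{"dx":-3,"dy":-36,"dz":0,"rx":0,"ry":0,"rz":0,"hand":1},{"dx":-3,"dy":-36,"dz":0,"rx":0,"ry":0,"rz":0,"hand":1},{"dx":-3,"dy":-36,"dz":0,"rx":0,"ry":0,"rz":0,"hand":1},{"dx":-3,"dy":-36,"dz":0,"rx":0,"ry":0,"rz":0,"hand":1},{"dx":-3,"dy":-36,"dz":0,"rx":0,"ry":0,"rz":0,"hand":1},{"dx":-3,"dy":-36,"dz":0,"rx":0,"ry":0,"rz":0,"hand":1},{"dx":-3,"dy":-34,"dz":3,"rx":0,"ry":0,"rz":0,"hand":1},{"dx":-2,"dy":-22,"dz":3,"rx":0,"ry":0,"rz":0,"hand":1}]' 30; python3 -m inch '[{"dx":0,"dy":0,"dz":0,"rx":0,"ry":0,"rz":0,"hand":1},{"dx":0,"dy":0,"dz":0,"rx":0,"ry":0,"rz":0,"hand":1}]' 30;python3 d.py .4715 .0425 .08
```

```text
clock: 5.6
position: [0.4708, 0.0455, 0.1168]
tool_rot: [-3.141, 0.001, -0.227]
force: [0.8, -0.6, -1.3]
grip_width: 0.029
clock: 5.8
position: [0.4706, 0.0429, 0.1169]
tool_rot: [3.141, 0.001, -0.228]
force: [-0.5, -0.8, -0.2]
grip_width: 0.0286
t 5.8 pos [0.4706 0.0429 0.1169] rot [ 3.141   0.001  -0.2284] F [-0.4635 -0.8258 -0.1822] w 0.02862549800444608 q [-0.2681  0.4629  0.0665  2.0947 -0.0534  0.5866 -1.9633]
tool d mm [ 0.9918  0.1844 36.8865] rotvec [ 0.0006  0.001  -0.0039]
```

```bash
python3 -m inch '[{"dx":1,"dy":0,"dz":20,"rx":0,"ry":0,"rz":-0.004,"hand":1},{"dx":0,"dy":0,"dz":20,"rx":0,"ry":0,"rz":0,"hand":1},{"dx":0,"dy":0,"dz":0,"rx":0,"ry":0,"rz":0,"hand":1},{"dx":0,"dy":0,"dz":0,"rx":0,"ry":0,"rz":0,"hand":1}]' 30;python3 look.py side s3 170 250 230 350;python3 d.py .4715 .0425 .08
```

```text
clock: 6.2
position: [0.4718, 0.0418, 0.0775]
tool_rot: [3.141, 0.001, -0.227]
force: [0.1, -0.1, -0.6]
grip_width: 0.0287
t 6.25 pos [0.4722 0.042  0.0779] rot [ 3.1415 -0.0002 -0.2264] F [ 0.2695 -1.1501  0.1161] w 0.028822810404408327 q [-0.256   0.5373  0.0549  2.1128 -0.0591  0.4927 -1.954 ]
tool d mm [-0.791  -0.3039 -2.0664] rotvec [ 0.0001 -0.0002 -0.0019]
```

View pics/s3.png

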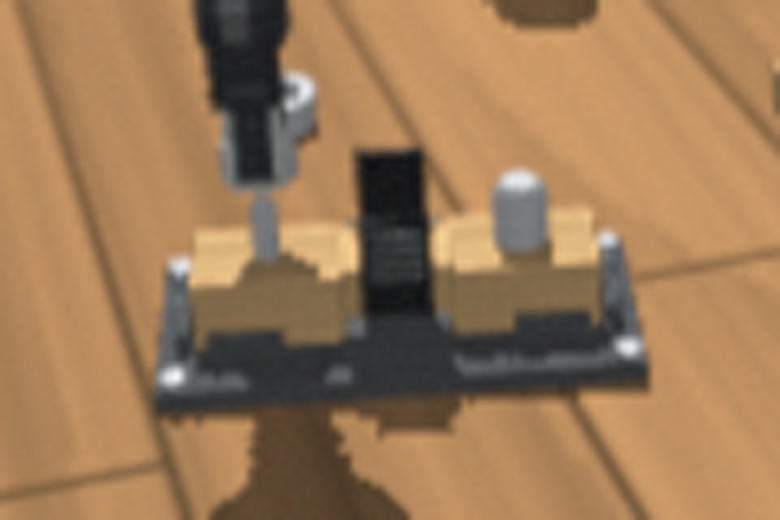

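The collar (crop 260,150) sits right above the thin post (265,215). I'll lower it slowly, watching the force.

```bash
python3 -m inch '[{"dx":0,"dy":0,"dz":6,"rx":0,"ry":0,"rz":0,"hand":1},{"dx":0,"dy":0,"dz":6,"rx":0,"ry":0,"rz":0,"hand":1},{"dx":0,"dy":0,"dz":4,"rx":0,"ry":0,"rz":0,"hand":1},{"dx":0,"dy":0,"dz":0,"rx":0,"ry":0,"rz":0,"hand":1}]' 30;python3 d.py .4715 .0425 .046;  python3 look.py side s4 170 250 230 350
```

```text
clock: 6.65
position: [0.4718, 0.0427, 0.0608]
tool_rot: [3.141, 0.001, -0.225]
force: [-1.6, 0.1, -0.5]
grip_width: 0.0288
t 6.65 pos [0.4718 0.0427 0.0608] rot [ 3.1412  0.0008 -0.2252] F [-1.6104  0.0897 -0.5182] w 0.02876909944160961 q [-0.2533  0.5709  0.0497  2.1197 -0.0613  0.4532 -1.9523]
tool d mm [-0.2074  0.2107 14.7766] rotvec [ 0.0004  0.0008 -0.0007]
```

View pics/s4.png

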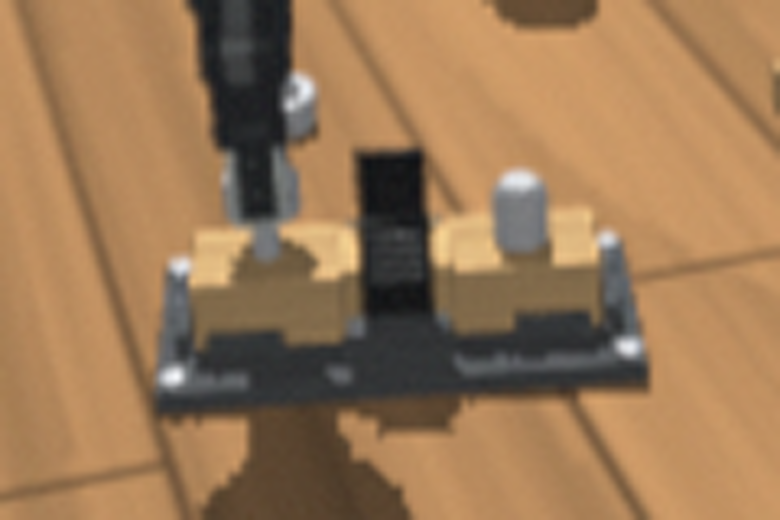

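The collar is on the post without contact force. I'll go on down and release.

```bash
python3 -m inch '[{"dx":0,"dy":0,"dz":6,"rx":0,"ry":0,"rz":0,"hand":1},{"dx":0,"dy":0,"dz":6,"rx":0,"ry":0,"rz":0,"hand":1},{"dx":0,"dy":0,"dz":3,"rx":0,"ry":0,"rz":0,"hand":1},{"dx":0,"dy":0,"dz":0,"rx":0,"ry":0,"rz":0,"hand":1}]' 30; python3 -m inch '[{"dx":0,"dy":0,"dz":0,"rx":0,"ry":0,"rz":0,"hand":0.1},{"dx":0,"dy":0,"dz":0,"rx":0,"ry":0,"rz":0,"hand":0},{"dx":0,"dy":0,"dz":0,"rx":0,"ry":0,"rz":0,"hand":-0.2},{"dx":0,"dy":0,"dz":-10,"rx":0,"ry":0,"rz":0,"hand":-0.2},{"dx":0,"dy":0,"dz":-25,"rx":0,"ry":0,"rz":0,"hand":-0.2},{"dx":0,"dy":0,"dz":-30,"rx":0,"ry":0,"rz":0,"hand":-0.2},{"dx":0,"dy":0,"dz":-20,"rx":0,"ry":0,"rz":0,"hand":-0.2},{"dx":0,"dy":0,"dz":0,"rx":0,"ry":0,"rz":0,"hand":-0.2}]' 30;python3 d.py .5117 .232 .11;  python3 look.py side s5 170 250 230 350
```

```text
clock: 7.1
position: [0.4718, 0.0426, 0.0458]
tool_rot: [3.141, 0.001, -0.225]
force: [-1.2, 1.3, -0.4]
grip_width: 0.0287
clock: 7.9
position: [0.4734, 0.0429, 0.1343]
tool_rot: [-3.14, -0.004, -0.225]
force: [0.1, 0.8, -0.2]
grip_width: 0.0514
t 7.9 pos [0.4734 0.0429 0.1343] rot [-3.1396 -0.0041 -0.2255] F [ 0.1192  0.813  -0.1711] w 0.05139209890321319 q [-0.2703  0.4329  0.0707  2.0807 -0.0508  0.625  -1.9612]
tool d mm [  -5.0051 -192.8359   24.7006] rotvec [-0.002  -0.0041 -0.0009]
```

View pics/s5.png

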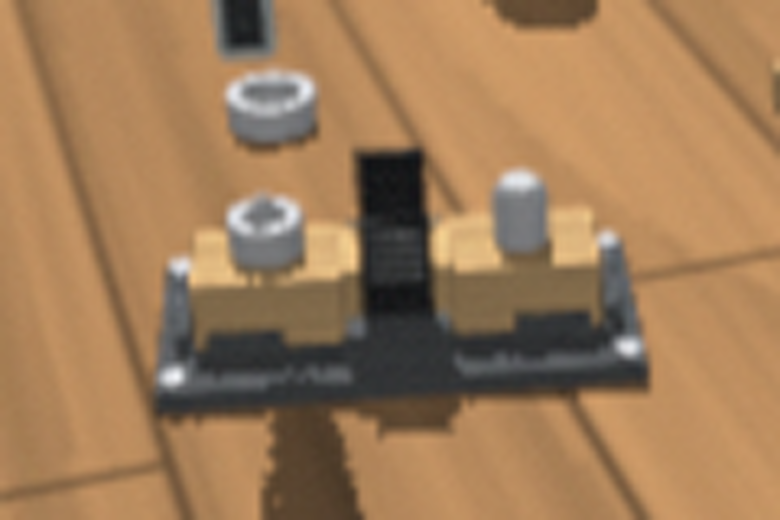

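The small collar is seated on the thin post (crop 265,232). Now the large collar.

```bash
python3 -m inch '[{"dx":0,"dy":-15,"dz":0,"rx":0,"ry":0,"rz":0,"hand":-1},{"dx":-1,"dy":-33,"dz":0,"rx":0,"ry":0,"rz":0,"hand":-1},{"dx":-1,"dy":-35,"dz":0,"rx":0,"ry":0,"rz":0,"hand":-1},{"dx":-1,"dy":-35,"dz":0,"rx":0,"ry":0,"rz":0,"hand":-1},{"dx":-1,"dy":-35,"dz":5,"rx":0,"ry":0,"rz":0,"hand":-1},{"dx":-1,"dy":-25,"dz":15,"rx":0,"ry":0,"rz":0,"hand":-1},{"dx":0,"dy":-15,"dz":15,"rx":0,"ry":0,"rz":0,"hand":-1},{"dx":0,"dy":0,"dz":15,"rx":0,"ry":0,"rz":0,"hand":-1},{"dx":0,"dy":0,"dz":0,"rx":0,"ry":0,"rz":0,"hand":-0.7},{"dx":0,"dy":0,"dz":0,"rx":0,"ry":0,"rz":0,"hand":-0.7}]' 30;python3 d.py .5117 .232 .004;  python3 look.py side s6 130 230 200 350
```

```text
clock: 8.95
position: [0.5099, 0.2321, 0.0809]
tool_rot: [3.141, 0.001, -0.225]
force: [0.5, -0.5, 0.5]
grip_width: 0.0724
t 8.95 pos [0.5099 0.2321 0.0809] rot [ 3.1407  0.001  -0.2251] F [ 0.5209 -0.5326  0.5283] w 0.07241362073229787 q [-0.5757  0.6286  0.0598  1.8902 -0.0601  0.6259 -2.2745]
tool d mm [ 1.8893 -0.3956 76.9439] rotvec [ 0.0009  0.001  -0.0006]
```

View pics/s6.png

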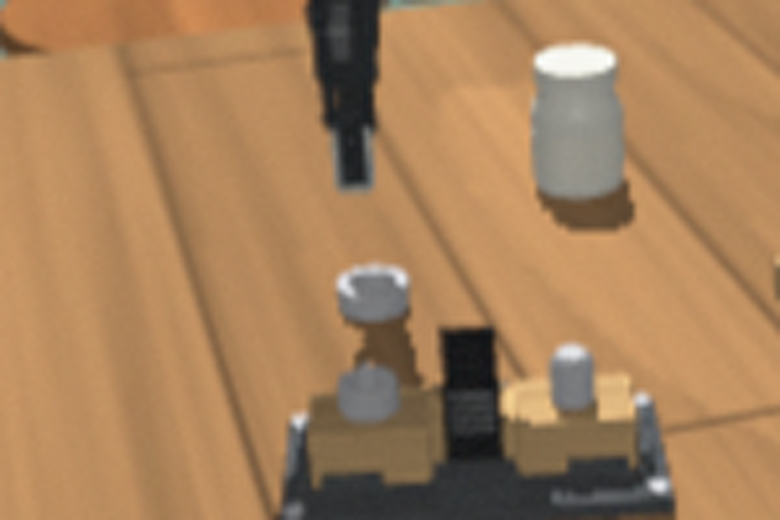

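```bash
python3 -m inch '[{"dx":2,"dy":0,"dz":20,"rx":0,"ry":0,"rz":0,"hand":-0.7},{"dx":0,"dy":0,"dz":25,"rx":0,"ry":0,"rz":0,"hand":-0.7},{"dx":0,"dy":0,"dz":20,"rx":0,"ry":0,"rz":0,"hand":-0.7},{"dx":0,"dy":0,"dz":10,"rx":0,"ry":0,"rz":0,"hand":-0.7},{"dx":0,"dy":0,"dz":2,"rx":0,"ry":0,"rz":0,"hand":-0.7},{"dx":0,"dy":0,"dz":0,"rx":0,"ry":0,"rz":0,"hand":-0.7}]' 30; python3 look.py side s7 130 230 200 350
```

```text
clock: 9.6
position: [0.5126, 0.2316, 0.0049]
tool_rot: [-3.141, -0.0, -0.226]
force: [-0.6, 0.3, 1.6]
grip_width: 0.0727
```

View pics/s7.png

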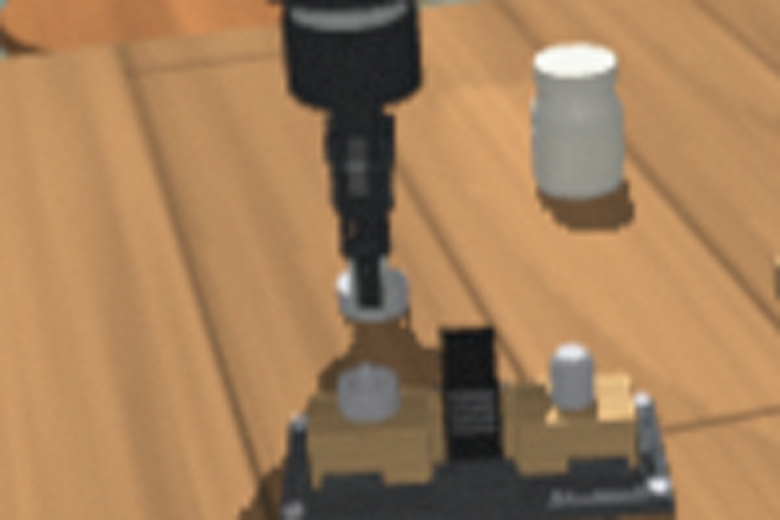

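The finger is centred on the large collar (crop 370,290). Closing.

```bash
python3 -m inch '[{"dx":0,"dy":0,"dz":0,"rx":0,"ry":0,"rz":0,"hand":1},{"dx":0,"dy":0,"dz":0,"rx":0,"ry":0,"rz":0,"hand":1},{"dx":0,"dy":0,"dz":0,"rx":0,"ry":0,"rz":0,"hand":1},{"dx":0,"dy":0,"dz":0,"rx":0,"ry":0,"rz":0,"hand":1},{"dx":0,"dy":0,"dz":0,"rx":0,"ry":0,"rz":0,"hand":1}]' 30;python3 -m inch '[{"dx":0,"dy":0,"dz":-10,"rx":0,"ry":0,"rz":0,"hand":1},{"dx":0,"dy":0,"dz":-25,"rx":0,"ry":0,"rz":0,"hand":1},{"dx":0,"dy":0,"dz":-30,"rx":0,"ry":0,"rz":0,"hand":1},{"dx":0,"dy":0,"dz":-30,"rx":0,"ry":0,"rz":0,"hand":1},{"dx":0,"dy":0,"dz":-30,"rx":0,"ry":0,"rz":0,"hand":1},{"dx":0,"dy":0,"dz":0,"rx":0,"ry":0,"rz":0,"hand":1}]' 30; python3 look.py side s8 130 230 200 350;python3 d.py .569 .0206 .13
```

```text
clock: 10.15
position: [0.5126, 0.2317, 0.0051]
tool_rot: [-3.141, -0.001, -0.225]
force: [-1.7, -0.7, 9.9]
grip_width: 0.04
clock: 10.75
position: [0.5139, 0.2323, 0.1336]
tool_rot: [-3.138, -0.004, -0.226]
force: [0.3, -0.6, -1.5]
grip_width: 0.0397
t 10.8 pos [0.5131 0.232  0.1316] rot [-3.139  -0.0027 -0.2254] F [-0.2838 -0.0904 -1.9899] w 0.039544308851703465 q [-0.5806  0.5522  0.0705  1.8602 -0.0557  0.7274 -2.2752]
tool d mm [101.6873 193.5284   1.4057] rotvec [-0.0026 -0.0027 -0.0009]
```

View pics/s8.png

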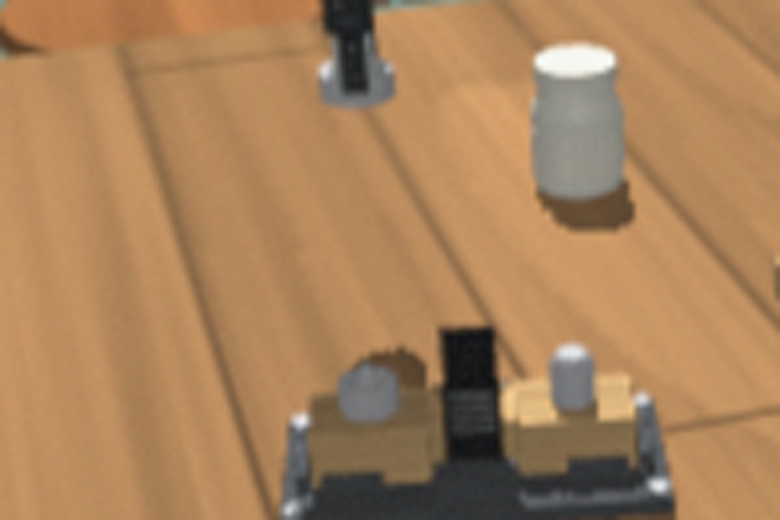

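```bash
python3 -m inch '[{"dx":8,"dy":15,"dz":0,"rx":0,"ry":0,"rz":0,"hand":1},{"dx":15,"dy":28,"dz":0,"rx":0,"ry":0,"rz":0,"hand":1},{"dx":15,"dy":30,"dz":0,"rx":0,"ry":0,"rz":0,"hand":1},{"dx":16,"dy":31,"dz":0,"rx":0,"ry":0,"rz":0,"hand":1},{"dx":16,"dy":31,"dz":0,"rx":0,"ry":0,"rz":0,"hand":1},{"dx":16,"dy":30,"dz":0,"rx":0,"ry":0,"rz":0,"hand":1},{"dx":11,"dy":20,"dz":10,"rx":0,"ry":0,"rz":0,"hand":1},{"dx":5,"dy":8,"dz":20,"rx":0,"ry":0,"rz":0,"hand":1},{"dx":0,"dy":0,"dz":20,"rx":0,"ry":0,"rz":0,"hand":1},{"dx":0,"dy":0,"dz":0,"rx":0,"ry":0,"rz":0,"hand":1}]' 30;  python3 look.py side s9 160 240 230 350;python3 d.py .569 .0206 .047
```

```text
clock: 11.8
position: [0.5666, 0.0194, 0.0766]
tool_rot: [3.14, 0.005, -0.226]
force: [-0.2, 1.6, -0.7]
grip_width: 0.0398
t 11.85 pos [0.5674 0.0199 0.078 ] rot [ 3.1404  0.0031 -0.2258] F [ 0.0912  0.2567 -0.9295] w 0.03957124843812372 q [-0.1816  0.6428  0.0593  1.8697 -0.0599  0.6341 -1.8823]
tool d mm [ 1.5203 -1.0916 31.0125] rotvec [ 0.0012  0.0031 -0.0013]
```

View pics/s9.png

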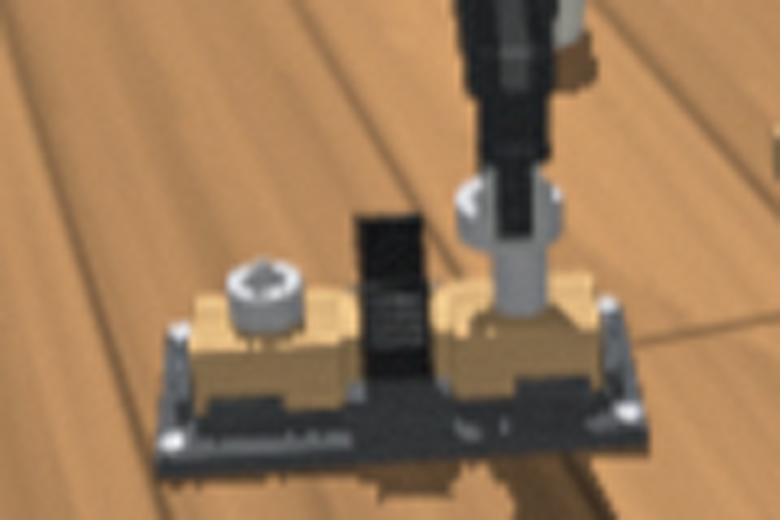

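Run:
```python
from h import *
for p in [(.5674,.0199,.081),(.569,.0206,.052),(.569,.0206,.066),(.4715,.0428,.05),(.571,.0201,.081)]: print(p,proj('side',p))
```

```text
(0.5674, 0.0199, 0.081) (np.float64(191.55336646609578), np.float64(307.8963315258998))
(0.569, 0.0206, 0.052) (np.float64(201.36029628575602), np.float64(308.7704392121729))
(0.569, 0.0206, 0.066) (np.float64(196.5547241379222), np.float64(308.6032031439899))
(0.4715, 0.0428, 0.05) (np.float64(204.49954116879908), np.float64(269.6319663532209))
(0.571, 0.0201, 0.081) (np.float64(191.28890466440598), np.float64(309.23637150860753))
```

```bash
python3 -m inch '[{"dx":3,"dy":-1,"dz":0,"rx":0,"ry":0,"rz":0,"hand":1},{"dx":0,"dy":0,"dz":5,"rx":0,"ry":0,"rz":0,"hand":1},{"dx":0,"dy":0,"dz":5,"rx":0,"ry":0,"rz":0,"hand":1},{"dx":0,"dy":0,"dz":5,"rx":0,"ry":0,"rz":0,"hand":1},{"dx":0,"dy":0,"dz":0,"rx":0,"ry":0,"rz":0,"hand":1}]' 30;  python3 look.py side s10 160 240 230 350;python3 d.py .569 .0206 .047
```

```text
clock: 12.35
position: [0.5714, 0.0207, 0.0638]
tool_rot: [3.141, 0.001, -0.225]
force: [-0.1, -0.9, -1.2]
grip_width: 0.0397
t 12.4 pos [0.5715 0.0209 0.064 ] rot [ 3.1414  0.0005 -0.2251] F [-0.193   0.2369 -2.0028] w 0.040156237796192255 q [-0.1802  0.669   0.0566  1.8661 -0.0614  0.6087 -1.8814]
tool d mm [-2.336   0.8589 17.0161] rotvec [ 0.0002  0.0005 -0.0006]
```

View pics/s10.png

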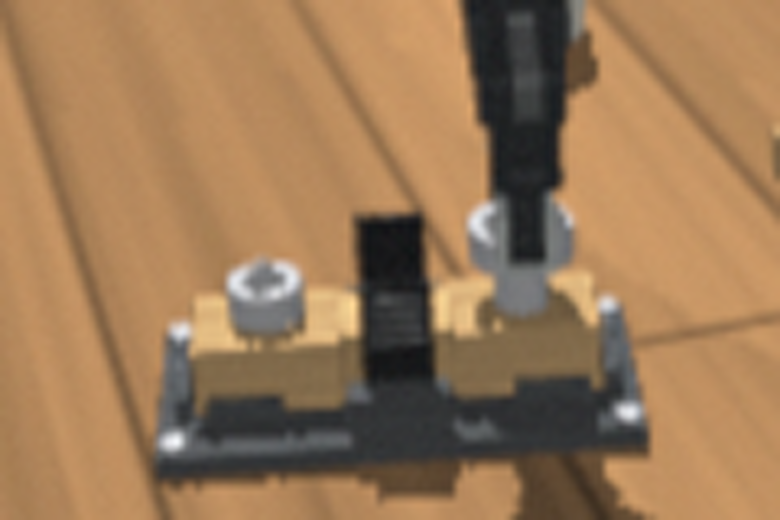

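The collar is centred on the thick post (521) and free of force. I'll go down to the deck and release.

```bash
python3 -m inch '[{"dx":0,"dy":0,"dz":5,"rx":0,"ry":0,"rz":0,"hand":1},{"dx":0,"dy":0,"dz":6,"rx":0,"ry":0,"rz":0,"hand":1},{"dx":0,"dy":0,"dz":6,"rx":0,"ry":0,"rz":0,"hand":1},{"dx":0,"dy":0,"dz":0,"rx":0,"ry":0,"rz":0,"hand":1}]' 30; python3 -m inch '[{"dx":0,"dy":0,"dz":0,"rx":0,"ry":0,"rz":0,"hand":-0.1},{"dx":0,"dy":0,"dz":0,"rx":0,"ry":0,"rz":0,"hand":-0.3},{"dx":0,"dy":0,"dz":0,"rx":0,"ry":0,"rz":0,"hand":-0.4},{"dx":0,"dy":0,"dz":-10,"rx":0,"ry":0,"rz":0,"hand":-0.4},{"dx":0,"dy":0,"dz":-25,"rx":0,"ry":0,"rz":0,"hand":-0.5},{"dx":0,"dy":0,"dz":-30,"rx":0,"ry":0,"rz":0,"hand":-1},{"dx":0,"dy":0,"dz":-20,"rx":0,"ry":0,"rz":0,"hand":-1},{"dx":0,"dy":0,"dz":0,"rx":0,"ry":0,"rz":0,"hand":-1}]' 30;python3 d.py .520 .0315 .12;  python3 look.py side s11 160 240 230 350;python3 look.py top t11 170 270 240 370
```

```text
clock: 12.8
position: [0.5713, 0.0209, 0.0463]
tool_rot: [3.141, 0.001, -0.225]
force: [1.1, -1.1, -1.0]
grip_width: 0.0402
clock: 13.6
position: [0.5732, 0.021, 0.1358]
tool_rot: [-3.14, -0.004, -0.225]
force: [0.9, -0.9, 0.3]
grip_width: 0.0853
t 13.6 pos [0.5732 0.021  0.1358] rot [-3.1399 -0.0045 -0.2254] F [ 0.889  -0.9461  0.3392] w 0.08529138028591077 q [-0.1904  0.5597  0.0706  1.8307 -0.0552  0.7482 -1.8864]
tool d mm [-54.2699   1.7006  15.5157] rotvec [-0.0017 -0.0045 -0.0009]
```

View pics/s11.png

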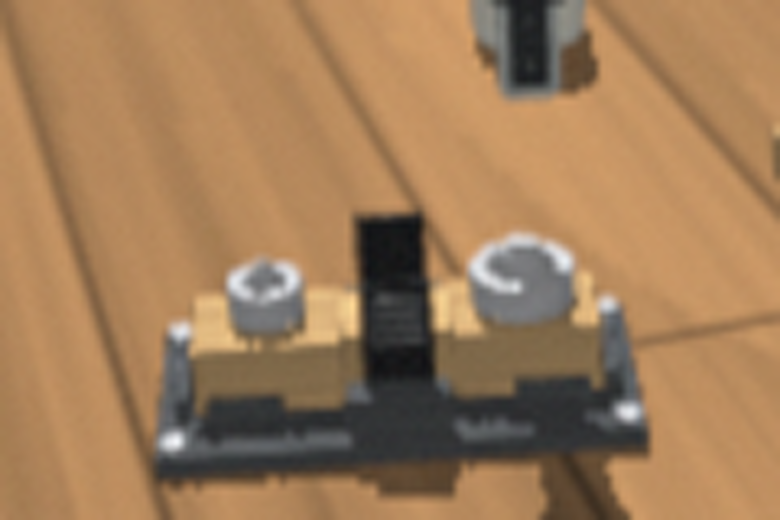

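Both collars are seated: small at crop (265,295), large at (521,280). Now I'll move over the catches, biased 3 mm towards the thick post to be nearer the loaded centre of mass.

```bash
python3 -m inch '[{"dx":-15,"dy":1,"dz":0,"rx":0,"ry":0,"rz":0,"hand":-1},{"dx":-20,"dy":1,"dz":0,"rx":0,"ry":0,"rz":0,"hand":-1},{"dx":-15,"dy":0,"dz":15,"rx":0,"ry":0,"rz":0,"hand":-1},{"dx":0,"dy":0,"dz":15,"rx":0,"ry":0,"rz":0,"hand":-1},{"dx":0,"dy":0,"dz":0,"rx":0,"ry":0,"rz":0,"hand":-1},{"dx":0,"dy":0,"dz":0,"rx":0,"ry":0,"rz":0,"hand":-1}]' 35;python3 d.py .5236 .0307 .037;  python3 look.py side s12 130 240 220 370; python3 look.py top t12 170 270 240 370
```

```text
clock: 14.3
position: [0.5224, 0.03, 0.1021]
tool_rot: [3.141, 0.001, -0.225]
force: [-1.0, -1.1, 0.3]
grip_width: 0.0856
t 14.3 pos [0.5224 0.03   0.1021] rot [ 3.1412  0.0009 -0.2253] F [-0.983  -1.1308  0.2643] w 0.08556518392971349 q [-0.2167  0.5499  0.0619  1.9765 -0.0558  0.6178 -1.9145]
tool d mm [ 1.0422 -0.9499 65.0736] rotvec [ 0.0004  0.0009 -0.0008]
```

View pics/s12.png

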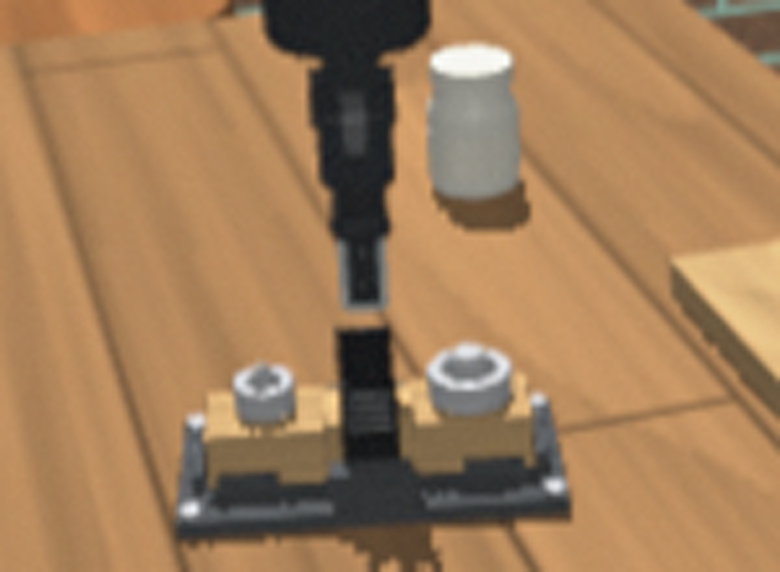

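View pics/t12.png

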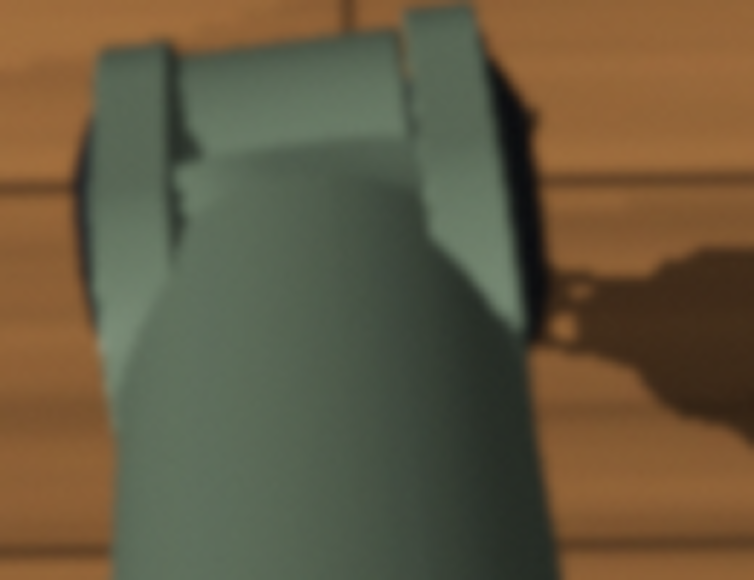

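The finger (crop 363) is lined up with the near catch (365). The arm hides the top view. I'll descend over the catches.

```bash
python3 -m inch '[{"dx":2,"dy":-1,"dz":10,"rx":0,"ry":0,"rz":0,"hand":-1},{"dx":0,"dy":0,"dz":18,"rx":0,"ry":0,"rz":0,"hand":-1},{"dx":0,"dy":0,"dz":18,"rx":0,"ry":0,"rz":0,"hand":-1},{"dx":0,"dy":0,"dz":14,"rx":0,"ry":0,"rz":0,"hand":-1},{"dx":0,"dy":0,"dz":5,"rx":0,"ry":0,"rz":0,"hand":-1},{"dx":0,"dy":0,"dz":0,"rx":0,"ry":0,"rz":0,"hand":-1},{"dx":0,"dy":0,"dz":0,"rx":0,"ry":0,"rz":0,"hand":-1}]' 35;python3 d.py .5240 .0307 .037;  python3 look.py side s13 160 240 230 350
```

```text
clock: 15.1
position: [0.525, 0.0306, 0.0377]
tool_rot: [-3.141, -0.0, -0.225]
force: [0.4, 0.3, 0.3]
grip_width: 0.0856
t 15.1 pos [0.525  0.0306 0.0377] rot [-3.1414 -0.0005 -0.2253] F [0.3604 0.3249 0.3049] w 0.08559714239008293 q [-0.2056  0.6652  0.0472  1.9949 -0.0627  0.4824 -1.9091]
tool d mm [-0.9949  0.1595  0.7003] rotvec [-0.0002 -0.0005 -0.0008]
```

View pics/s13.png

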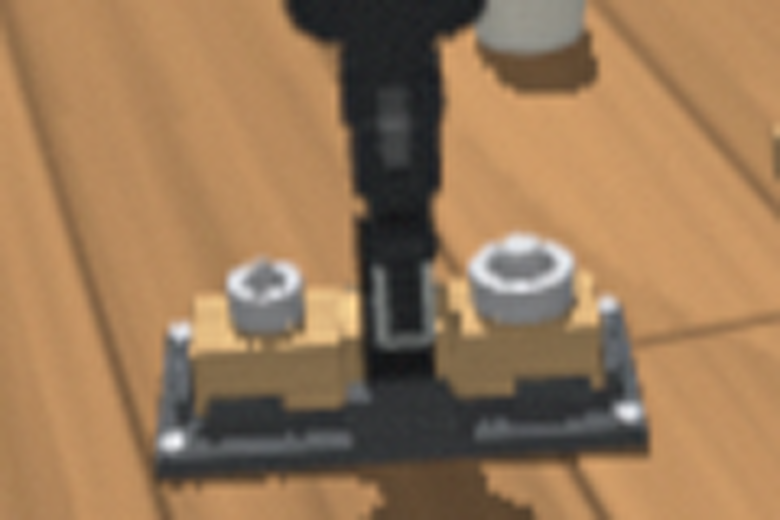

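```bash
python3 -m inch '[{"dx":-1,"dy":0,"dz":0,"rx":0,"ry":0,"rz":0,"hand":-0.3},{"dx":0,"dy":0,"dz":0,"rx":0,"ry":0,"rz":0,"hand":-0.3},{"dx":0,"dy":0,"dz":0,"rx":0,"ry":0,"rz":0,"hand":1},{"dx":0,"dy":0,"dz":0,"rx":0,"ry":0,"rz":0,"hand":1},{"dx":0,"dy":0,"dz":0,"rx":0,"ry":0,"rz":0,"hand":1},{"dx":0,"dy":0,"dz":0,"rx":0,"ry":0,"rz":0,"hand":1},{"dx":0,"dy":0,"dz":0,"rx":0,"ry":0,"rz":0,"hand":1}]' 35;python3 d.py .5240 .0307 .037;  python3 look.py side s14 160 240 230 350
```

```text
clock: 15.85
position: [0.5238, 0.0292, 0.0383]
tool_rot: [3.14, -0.001, -0.227]
force: [-6.2, -9.7, 22.5]
grip_width: 0.0439
t 15.85 pos [0.5238 0.0292 0.0383] rot [ 3.1403 -0.0007 -0.2269] F [-6.1949 -9.7441 22.5131] w 0.043898970630694756 q [-0.2056  0.663   0.049   1.998  -0.062   0.4818 -1.9097]
tool d mm [-0.1229 -1.4644  1.2907] rotvec [ 0.0013 -0.0007 -0.0024]
```

View pics/s14.png

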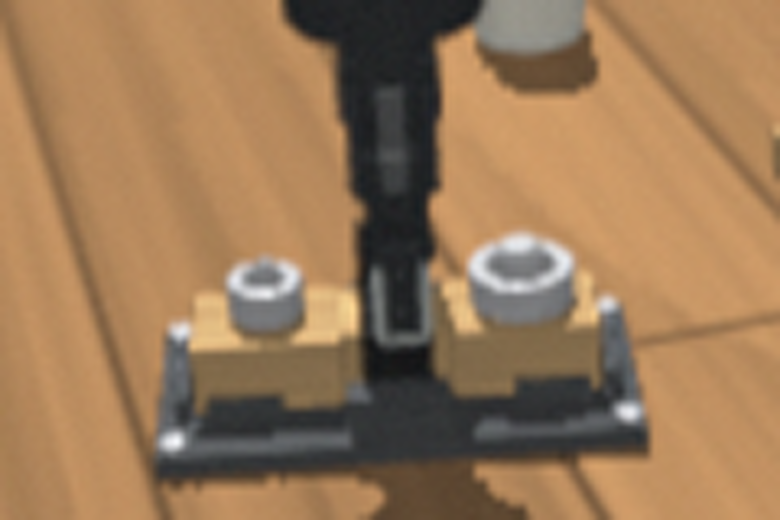

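The opening reads 43.9 mm. Earlier readings ran about 2 mm low on the collars, so this fits the 46 mm of fully pressed catches. I'll ease the side and down load, then lift straight up gently.

```bash
python3 -m inch '[{"dx":0,"dy":1,"dz":-1,"rx":0,"ry":0,"rz":0,"hand":1},{"dx":0,"dy":0,"dz":-1,"rx":0,"ry":0,"rz":0,"hand":1},{"dx":0,"dy":0,"dz":-2,"rx":0,"ry":0,"rz":0,"hand":1},{"dx":0,"dy":0,"dz":-3,"rx":0,"ry":0,"rz":0,"hand":1},{"dx":0,"dy":0,"dz":-3,"rx":0,"ry":0,"rz":0,"hand":1},{"dx":0,"dy":0,"dz":0,"rx":0,"ry":0,"rz":0,"hand":1}]' 35;python3 d.py .5240 .0297 .138;  python3 look.py side s15 160 240 230 350
```

```text
clock: 16.5
position: [0.5229, 0.0295, 0.0473]
tool_rot: [3.141, 0.001, -0.226]
force: [-2.0, -6.5, -1.0]
grip_width: 0.0426
t 16.5 pos [0.5229 0.0295 0.0473] rot [ 3.1408  0.001  -0.2255] F [-2.0472 -6.4848 -0.9719] w 0.042636150454881366 q [-0.2062  0.6461  0.0496  1.9967 -0.0615  0.5014 -1.9089]
tool d mm [  0.8877  -0.3764 -90.6785] rotvec [ 0.0008  0.001  -0.001 ]
```

View pics/s15.png

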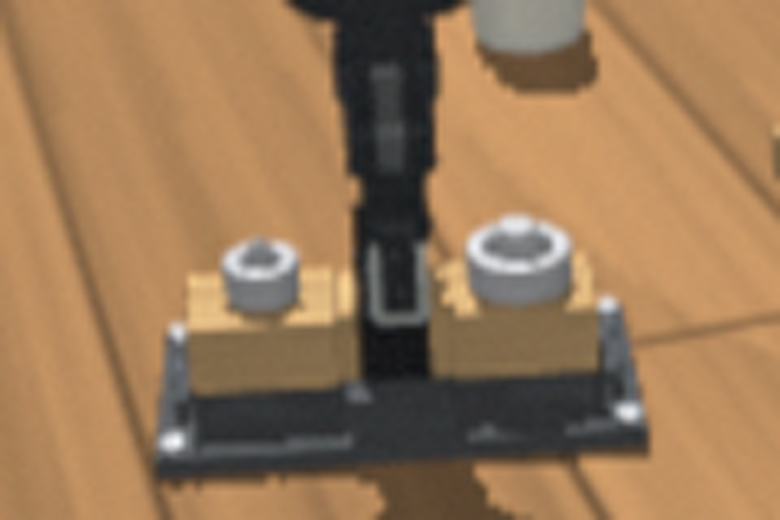

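The cassette is rising with the hand, unhooked and with both collars aboard. I'll continue.

```bash
python3 -m inch '[{"dx":0,"dy":1,"dz":-3,"rx":0,"ry":0,"rz":0,"hand":1},{"dx":0,"dy":0,"dz":-7,"rx":0,"ry":0,"rz":0,"hand":1},{"dx":0,"dy":0,"dz":-10,"rx":0,"ry":0,"rz":0,"hand":1},{"dx":0,"dy":0,"dz":-12,"rx":0,"ry":0,"rz":0,"hand":1},{"dx":0,"dy":0,"dz":-14,"rx":0,"ry":0,"rz":0,"hand":1},{"dx":0,"dy":0,"dz":-14,"rx":0,"ry":0,"rz":0,"hand":1},{"dx":0,"dy":0,"dz":-13,"rx":0,"ry":0,"rz":0,"hand":1},{"dx":0,"dy":0,"dz":-9,"rx":0,"ry":0,"rz":0,"hand":1},{"dx":0,"dy":0,"dz":-6,"rx":0,"ry":0,"rz":0,"hand":1},{"dx":0,"dy":0,"dz":-3,"rx":0,"ry":0,"rz":0,"hand":1}]' 35; python3 -m inch '[{"dx":0,"dy":0,"dz":0,"rx":0,"ry":0,"rz":0,"hand":1},{"dx":0,"dy":0,"dz":0,"rx":0,"ry":0,"rz":0,"hand":1},{"dx":0,"dy":0,"dz":0,"rx":0,"ry":0,"rz":0,"hand":1},{"dx":0,"dy":0,"dz":0,"rx":0,"ry":0,"rz":0,"hand":1},{"dx":0,"dy":0,"dz":0,"rx":0,"ry":0,"rz":0,"hand":1}]' 35;python3 d.py .5240 .0297 .138;  python3 look.py side s16 120 240 230 390; python3 look.py top t16 0 400 0 640
```

```text
clock: 17.55
position: [0.5234, 0.029, 0.1389]
tool_rot: [-3.141, -0.0, -0.225]
force: [-0.2, -0.9, -4.9]
grip_width: 0.0428
clock: 18.05
position: [0.5232, 0.0289, 0.1381]
tool_rot: [3.141, 0.0, -0.225]
force: [-0.1, -0.2, -4.7]
grip_width: 0.0426
t 18.05 pos [0.5232 0.0289 0.1381] rot [ 3.1415  0.0004 -0.2253] F [-0.1037 -0.2427 -4.7232] w 0.04264582890385791 q [-0.2206  0.4923  0.0698  1.9532 -0.0513  0.6981 -1.9158]
tool d mm [ 0.6121 -0.9469  0.0854] rotvec [ 0.0001  0.0004 -0.0008]
```

View pics/s16.png

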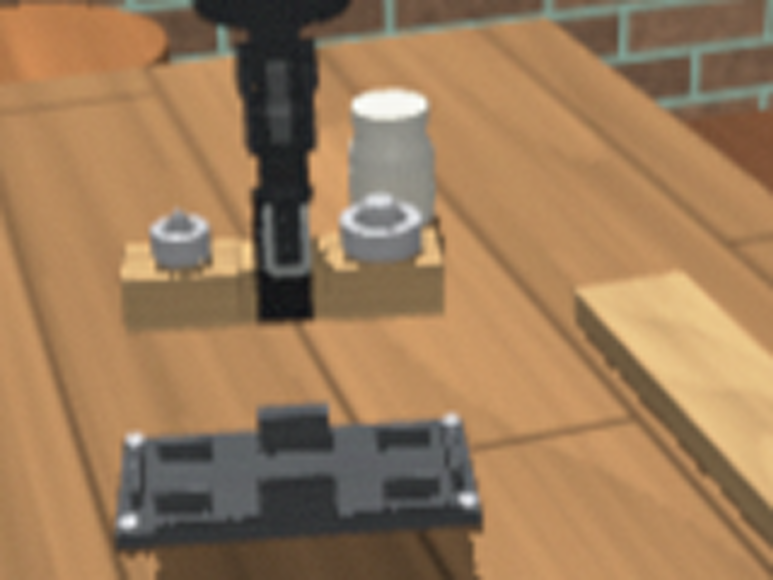

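Run:
```python
from h import *
np.set_printoptions(precision=4,suppress=True)
D=cloud('side',np.load('last_side.npy')); im=np.load('lasti_side.npy').astype(int)
sub=np.s_[130:215,240:350]
d=D[sub]; i=im[sub]
w=(i[...,0]-i[...,2]>50)&(d[...,2]>.1)&(d[...,2]<.16)
p=d[w]; ax=np.array([.975,-.2226]); x=(p[:,:2]-[.5207,.0312])@ax
print('wood',len(p))
for lo,hi in [(-.085,-.05),(-.05,-.02),(.02,.05),(.05,.085)]:
    q=p[(x>lo)&(x<hi)]; print(lo,len(q),np.percentile(q[:,2],[2,50,95,99]) if len(q) else '')
    t=q[q[:,2]>.132]; print(len(t),t.mean(0) if len(t) else '')
s=(i.max(-1)-i.min(-1)<45)&(i.min(-1)>90)&(d[...,2]>.12)&(d[...,2]<.2); q=d[s]; x=(q[:,:2]-[.5207,.0312])@ax
for sg in (-1,1): a=q[x*sg>.025]; print('collar',sg,len(a),np.percentile(a[:,2],[5,50,95]))
```

```text
wood 789
-0.085 193 [0.1098 0.1301 0.1386 0.1394]
86 [0.4522 0.0341 0.137 ]
-0.05 188 [0.1101 0.1302 0.1385 0.1388]
86 [0.4864 0.0268 0.1369]
0.02 168 [0.1089 0.1277 0.1388 0.1402]
65 [0.5482 0.0119 0.1369]
0.05 172 [0.1092 0.1263 0.1381 0.139 ]
59 [0.5851 0.001  0.1364]
collar -1 114 [0.1401 0.1516 0.16  ]
collar 1 182 [0.1408 0.1528 0.1633]
```

View pics/t16.png

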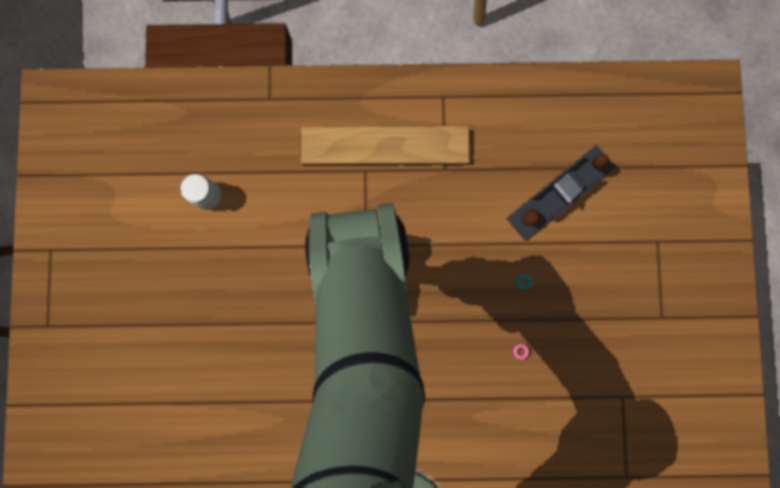

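The cassette hangs level, with its deck at about 139–140 mm (40 mm while docked). Both collars are on their posts. The plane, jar and board are where they were.

```bash
python3 -c "
from workcell import bot
print(bot.job_done()); s=bot.observe(); print(s['clock'],s['position'],s['grip_width'],s['force'])"
```

```text
the job is handed in; nothing more can be done
None
the job is handed in; nothing more can be done
```

The job is done and handed in after about 18 s of the 61 s. Both collars are on their posts and the cassette is held about 10 cm above its dock by the pinched catches.

**What I did:** I put the steel small collar on the thin post; its pink and turquoise look-alikes were not touched. I then put the large collar on the thick post, pinched both catches at 35 N and lifted the cassette straight up.

**Last checks before handing in:**
- **Height:** the TCP rose from 0.038 m to 0.138 m, and the deck measured about 0.139 m against 0.039 m while docked.
- **Level:** the deck height agreed to about 1 mm along its length.
- **Collars:** the side picture shows both sitting down on the deck.
- **Grip:** the opening was steady at 42.6 mm. That is under the 46 mm expected for fully pressed catches, but the reading was also 1–2 mm low on the collars.
- **Load:** 4.7 N hung on the wrist, close to the 4 N expected for the loaded cassette.
- **Bystanders:** the plane, jar and board looked unmoved by eye; I did not measure them.

**Failed or disagreed:**
- The first move was refused because each row needs every key; nothing moved.
- The networks' points were up to about 12 mm off between the two cameras, so I used positions measured from the pictures and depth.
- Pinching briefly pushed the hand up with 22 N and sideways with about 11 N; both eased once the lift began.
- The top view could not confirm the lifted cassette because the arm hid it.
- The state could not be read after hand-in, so I have no check of the final second.

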